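Size an unmarked pin in the ring gauge

TASK

Take the pin that stands in the red stand and lower it, nose first, down through the gauge's rings until it reaches the ring too small for it. The ring cage is clamped slightly off the gauge's centre and nominal height, so find the bores by feel, never push harder than about 15 N, and make sure that the nose is stopped by its ring and is not just caught on the edge of a ring that it would pass. Press it there for a moment with a light, steady push (about 8 N), then let go and leave it standing in the gauge; leave the two spare pins in the black rack where they are.

Things in the scene. Friction and masses are not known exactly. Their poses are not given: they have to be found in the camera images.
- gauge: Ring gauge fixed to the bench: green base plate 100 x 100 x 10 mm with a cage of four coaxial level rings, 53 mm outside, 7 mm thick, on three thin posts. Origin: centre of the plate's underside; z up, x and y along its edges. The cage is clamped (unmeasured) up to 4 mm off in x, 4 mm in y and 6 mm up or down; it is rigid sideways and rests on springs: pushed down it sinks 1 mm per 4 N.
- gauge_mouth (a point): Point on the base plate's centre line, 116 mm up, level with the gauge's highest edge: a funnel, 44 mm wide at this height, that narrows to the 34 mm bore of the top (red) ring at z = 110 mm. The cage truly stands up to 4 mm off this along the plate's x and y and up to 6 mm higher or lower. The 31 mm nose just passes the red ring.
- gauge_rings (a point): Point on the base plate's centre line, 35 mm up. Nominal top faces of the lower rings (flat, no funnel): yellow, bore 28 mm, at z = 85 mm; blue, bore 22 mm, z = 60; white, bore 16 mm, z = 35. So a 31 mm nose stops on yellow, a 25 mm nose on blue, a 19 mm nose on white. All shift with the cage: 4 mm sideways, 6 mm in height.
- red_stand: Red round holder, fixed: a tube 54 mm outside, 36 mm inside, 100 mm high, on a foot 72 mm wide. Origin: centre of its underside, z up. The pin to be sized hangs in it by its flange, which lies on the rim, the nose's end 10 mm above the bench.
- spare_rack: Black holder, fixed: two such tubes, 100 mm high, 68 mm apart on a plate 136 x 68 x 8 mm, along its x axis. Origin: centre of its underside, z up. Holds the two spare pins. (Not listed: a black lamp shade hangs over the left of the bench, its lowest edge 540 mm up; keep the wrist clear of it.)
- pin_a: Pin: flat-ended aluminium round nose 90 mm long (31, 25 or 19 mm thick, hidden, not told which), brass flange 44 mm wide, 6 thick, square wooden handle 30 x 30 x 56 mm. Origin: centre of the nose's lower end; z up the pin: flange 90 to 96 mm, handle 96 to 152; x, y square to the handle's faces. 0.11 to 0.22 kg. In the red stand or a spare.
- pin_b: Pin: flat-ended aluminium round nose 90 mm long (31, 25 or 19 mm thick, hidden, not told which), brass flange 44 mm wide, 6 thick, square wooden handle 30 x 30 x 56 mm. Origin: centre of the nose's lower end; z up the pin: flange 90 to 96 mm, handle 96 to 152; x, y square to the handle's faces. 0.11 to 0.22 kg. In the red stand or a spare.
- pin_c: Pin: flat-ended aluminium round nose 90 mm long (31, 25 or 19 mm thick, hidden, not told which), brass flange 44 mm wide, 6 thick, square wooden handle 30 x 30 x 56 mm. Origin: centre of the nose's lower end; z up the pin: flange 90 to 96 mm, handle 96 to 152; x, y square to the handle's faces. 0.11 to 0.22 kg. In the red stand or a spare.
Not all that is in view belongs to the job. Leave any blue or purple look-alike of the pin_b alone.

How it is judged:
By the outcome, as a careful person would: the job done as asked, in the order asked, and still so for the second after the job is handed in, with the robot touching nothing.
It also fails if it takes over 61 s, if anything falls off the work surface, if the arm or the gripper's body presses on something with over 40 N, if the wrist force passes 120 N, or if a joint passes its speed limit or range.

ROBOT

A 6-joint arm with a two-finger parallel gripper is mounted at the origin on a cart in front of the work surface, level with it; the furniture and walls round the work are solid. World frame = base frame: x ahead of the robot, y to its left, z up, the work surface at z = 0. Lengths are in m, angles in rad, forces in N, time in s.
With the tool pointing down it reaches from about 0.3 to 0.775 m from the base axis. Payload 14.6 kg.
Tool frame: the origin (TCP) lies between the finger pads; the fingertips stand ctrl.tip_extent ahead of it and the grasp point (between the pads) lies 3 mm ahead of it (ctrl.tip_extent is the distance from the TCP to the fingertips, in m); z points along the fingers, y is the line along which they close (so a half turn about z gives the same grasp; the last joint's range is limited). The gripper opens to 94 mm and grips with 3 to 60 N. Pads are 16 mm wide; open, the fingers measure 119 mm over their backs; the gripper's body (75 mm by 177 mm) begins 78 mm behind the grasp point.
Start: joints at [1.215, 0.3, 1.521, -0, 1.321, -0.067], TCP at [0.157, 0.527, 0.227] pointing down, gripper open.
Joint ranges: [-3.03, 3.03], [-0.79, 2.21], [0.23, 2.52], [-1.04, 4.18], [0, 3.07], [-2.55, 2.55]. Speed limits (rad/s): [2.22, 2.22, 2.57, 3.14, 3.14, 3.14].

INTERFACE

Orientations are given as [roll, pitch, yaw] about the fixed x, y, z axes, in that order (R = Rz(yaw) Ry(pitch) Rx(roll)).
In Python, from station import ctrl, eyes gives the robot as it stands. The module is installed in compiled form; this text tells all that it offers.
- The arm moves only by the shell command python3 -m crank FILE [OPENING] [FORCE], which reads ROWS from the file FILE. ROWS is 1 to 10 rows, parted by a bar, with the numbers parted by commas; each row has 6 numbers: dx, dy, dz in shares of 0.3 m (1.0 is 0.3 m), then a rotation vector rx, ry, rz in parts of the range, where 1.0 means 60 degrees; each row shifts and turns the commanded pose from where the row before left it, along the tool's axes as they then stand; what a row does not reach is not made up. A row lasts 1/10 s, in which the tool goes at most 0.05 m and 0.15 rad, less where a joint would pass 70% of its speed; a pose out of reach is approached as far as the arm can. OPENING is the finger opening in m, set as the command begins (- or left out keeps the last). The fingers move at their own pace and stop on an object; FORCE is the grip in N (left out, the last holds). Time passes only in rows, so rows that do not move let the fingers close. It prints the time, the measured TCP pose, the force, the opening and the grip force at its end. No shift or turn number may pass 1 either way. Input that does not fit is refused with a message, and nothing moves.
- ctrl.get_obs(): the state, without advancing time (a new reading comes with each control period).
- eyes.camera(name): name is "scene" or "top" or "wrist"; returns a dict with "pixels" (420x560x3 uint8, blue, green, red), "fx", "fy", "cx", "cy" (pixels), "extrinsics" (4x4, takes a point from camera to world coordinates). Camera axes: x right, y up, looking along -z (the intrinsics and any distortion apply to the point x, -y, -z); pixel columns grow to the right and rows downward; lengths in m; the calibration is good to about 2 mm. A picture is of the moment at which its call begins. There is no depth.
- ctrl.hand_in(): hands the job in; it is judged then, once.
The state is a dict: "time_s": time; "qpos": joint angles; "joint_vel": joint speeds; "tau": joint torques, N m; "ee_pos": TCP position; "eef_rot": TCP orientation; "force": force on the tool from outside, world axes, zero at the start; "moment": the same for the moment, N m; "grip_width": finger opening in m; "grip_force": force on a finger pad.
Only numpy, scipy, OpenCV 4.12 (cv2) and the standard library are available. Lean on these libraries where they do the work, as an engineer would, in place of code of your own. Each camera call takes 0.05 s, during which the arm holds its last target. There are 200 camera calls.

## Working session

There is one attempt and no reset: what is moved stays moved. The work goes in short steps, Python scripts to look and compute and a shell command to move; the robot and the scene stay as the last step left them, time stands still between calls to the robot, and variables do not carry over. Pictures are saved under pics/ and viewed, at most 10 in all, crops included, and the job is handed in when it is done.

```bash
mkdir -p pics; python3 - <<'E'
from station import ctrl,eyes
import cv2,json,numpy as np
o=ctrl.get_obs();print({k:np.round(v,3).tolist() for k,v in o.items()},ctrl.tip_extent)
cal={}
for n in("scene","top"):
    c=eyes.camera(n);cv2.imwrite(f"pics/{n}0.png",c["pixels"]);print(n,c["fx"],c["cx"],c["cy"],np.round(c["extrinsics"],3).tolist(),[k for k in c])
    cal[n]={k:np.array(c[k]).tolist() for k in c if k!="pixels"}
json.dump(cal,open("cal.json","w"))
E
```

```text
{'time_s': 0.0, 'qpos': [1.215, 0.301, 1.522, -0.0, 1.321, -0.067], 'joint_vel': [0.001, -0.001, -0.001, -0.002, -0.002, -0.001], 'tau': [-0.0, -53.181, -35.274, 0.071, 0.024, -0.0], 'ee_pos': [0.157, 0.527, 0.227], 'eef_rot': [-3.14, -0.0, 2.853], 'force': [0.442, -0.617, 1.139], 'moment': [-0.0, -0.025, 0.002], 'grip_force': 0.0, 'grip_width': 0.094} 0.022
scene 413.26504254427823 279.5188840356034 211.14740297244776 [[-0.791, 0.473, -0.389, 0.24], [-0.612, -0.62, 0.491, 0.351], [-0.009, 0.626, 0.779, 0.771], [0.0, 0.0, 0.0, 1.0]] ['pixels', 'fx', 'fy', 'cx', 'cy', 'extrinsics']
top 415.3538484715886 281.6029227634934 206.7512142570547 [[0.006, 0.976, -0.219, 0.385], [-1.0, 0.005, -0.005, -0.067], [-0.004, 0.219, 0.976, 0.911], [0.0, 0.0, 0.0, 1.0]] ['pixels', 'fx', 'fy', 'cx', 'cy', 'extrinsics']
```

View pics/scene0.png

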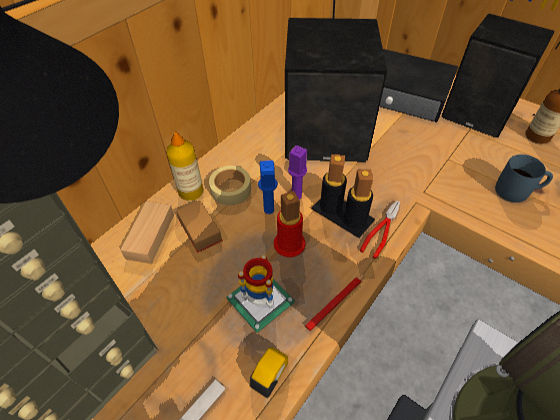

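View pics/top0.png

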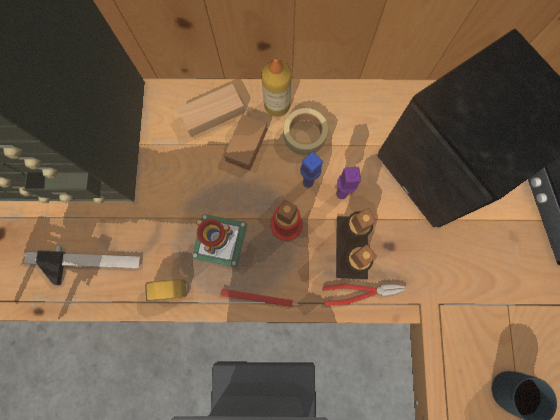

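The scene picture shows the red stand with its pin at about (290,225) and the gauge at (259,290). In the top picture they are at (287,220) and (218,240). I'll enlarge both areas next.

```bash
python3 - <<'E'
import cv2
a=cv2.imread("pics/top0.png")[190:280,180:310];cv2.imwrite("pics/t1.png",cv2.resize(a,None,fx=6,fy=6,interpolation=cv2.INTER_CUBIC))
a=cv2.imread("pics/scene0.png")[185:335,215:325];cv2.imwrite("pics/s1.png",cv2.resize(a,None,fx=4,fy=4,interpolation=cv2.INTER_CUBIC))
E
```

```text
(no output)
```

View pics/t1.png

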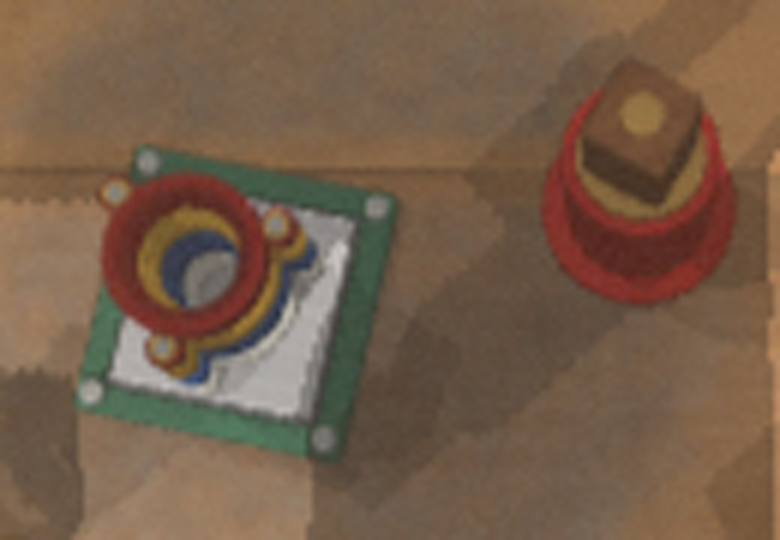

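View pics/s1.png

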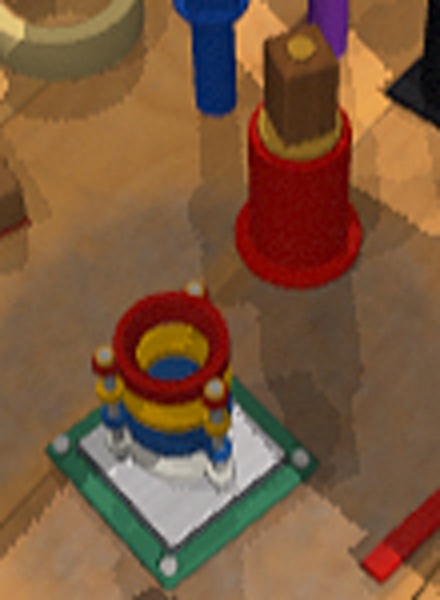

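The top crop shows the handle's dot at (643,113), the plate screws at (148,162), (377,207), (323,438) and (91,391), and the red ring centred at about (186,254). In the scene crop the dot is at (301,48), three screws are at (61,444), (300,458) and (168,565), and the red ring's top is at about (171,343).

```bash
cat >h.py <<'E'
import json,numpy as np
cal=json.load(open("cal.json"))
def ray(n,uv):
    c=cal[n];E=np.array(c["extrinsics"]);d=E[:3,:3]@[(uv[0]-c["cx"])/c["fx"],-(uv[1]-c["cy"])/c["fy"],-1]
    return E[:3,3],d/np.linalg.norm(d)
def onz(n,uv,z):
    o,d=ray(n,uv);return o+d*(z-o[2])/d[2]
T=lambda p:((p[0]+.5)/6-.5+180,(p[1]+.5)/6-.5+190)
S=lambda p:((p[0]+.5)/4-.5+215,(p[1]+.5)/4-.5+185)
def tri(r):
    A=sum(np.eye(3)-np.outer(d,d) for o,d in r);b=sum((np.eye(3)-np.outer(d,d))@o for o,d in r);return np.linalg.solve(A,b)
E
python3 - <<'E'
from h import *
np.set_printoptions(precision=4,suppress=True)
print("dot",onz("top",T((643,113)),.162),onz("scene",S((301,48)),.162),tri([ray("top",T((643,113))),ray("scene",S((301,48)))]))
k=[onz("top",T(p),.162) for p in((632,57),(706,93),(658,172),(581,137))]
print("handle",np.mean(k,0),k,[np.degrees(np.arctan2(*(k[(i+1)%4]-k[i])[1::-1])) for i in range(4)])
p=[onz("top",T(q),.011) for q in((148,162),(377,207),(323,438),(91,391))]
print("plate",np.mean(p,0),[np.degrees(np.arctan2(*(p[(i+1)%4]-p[i])[1::-1])) for i in range(4)])
q=[onz("scene",S(a),.011) for a in((61,444),(300,458))];print("plate scene",q,np.mean(q,0), onz("scene",S((168,565)),.011),np.array(p))
for z in(.11,.116,.122):print("ring",onz("top",T((186,254)),z),onz("scene",S((171,343)),z))
print(tri([ray("top",T((186,254))),ray("scene",S((171,343)))]))
print("stand foot")
E
```

```text
dot [ 0.5503 -0.0731  0.162 ] [ 0.5505 -0.0734  0.162 ] [ 0.5502 -0.0731  0.1625]
handle [ 0.5498 -0.0735  0.162 ] [array([ 0.568 , -0.0696,  0.162 ]), array([ 0.5567, -0.0925,  0.162 ]), array([ 0.5318, -0.0777,  0.162 ]), array([ 0.5427, -0.0541,  0.162 ])] [np.float64(-116.30270860809308), np.float64(149.3540805327195), np.float64(65.43477147774085), np.float64(-31.511502399694223)]
plate [0.5137 0.0741 0.011 ] [np.float64(-100.91829192100985), np.float64(168.5081563244809), np.float64(79.00076262420275), np.float64(-11.156452643571555)]
plate scene [array([0.5651, 0.1074, 0.011 ]), array([0.4642, 0.0399, 0.011 ])] [0.5147 0.0736 0.011 ] [0.4808 0.1239 0.011 ] [[0.5641 0.1081 0.011 ]
 [0.5477 0.0232 0.011 ]
 [0.4633 0.0404 0.011 ]
 [0.4797 0.1247 0.011 ]]
ring [0.514 0.075 0.11 ] [0.517  0.0701 0.11  ]
ring [0.513  0.0739 0.116 ] [0.5145 0.0727 0.116 ]
ring [0.5121 0.0728 0.122 ] [0.512  0.0752 0.122 ]
[0.513  0.0736 0.1185]
stand foot
```

The manual's scale: shifts go in shares of 0.3 m and turns go in shares of 60 degrees. Converting my numbers, -0.036 m is -0.12, -0.031 m is -0.1033.

```bash
echo '-0.12,-0.1033,0,0,0,0 | -0.12,-0.1033,0,0,0,0 | -0.12,-0.1033,0,0,0,0 | -0.12,-0.1033,0,0,0,0 | -0.12,-0.1033,0,0,0,0 | -0.12,-0.1033,0,0,0,0 | -0.12,-0.1033,0,0,0,0 | -0.12,-0.1033,0,0,0,0 | -0.12,-0.1033,0,0,0,0 | -0.12,-0.1033,0,0,0,0' > m.json && python3 -m crank m.json 0.094 && echo '-0.12,-0.1033,0,0,0,0 | -0.12,-0.1033,0,0,0,0 | -0.12,-0.1033,0,0,0,0 | -0.12,-0.1033,0,0,0,0 | -0.12,-0.1033,0,0,0,0.0955 | 0,0,0,0,0,0.1012 | 0,0,0,0,0,0 | 0,0,0,0,0,0' > m.json && python3 -m crank m.json
cat >>h.py <<'E'
def to(xyz,yaw_y=None):
    from station import ctrl
    from scipy.spatial.transform import Rotation as R
    o=ctrl.get_obs();M=R.from_euler("xyz",o["eef_rot"]).as_matrix()
    print("t",round(o["time_s"],2),"pos",np.round(o["ee_pos"],4),"rot",np.round(o["eef_rot"],4),"F",np.round(o["force"],2),"M",np.round(o["moment"],3),"q",np.round(o["qpos"],2))
    print("tool delta",np.round(M.T@(np.array(xyz)-o["ee_pos"]),4),"y-axis deg",round(np.degrees(np.arctan2(M[1,1],M[0,1])),2),"w,g",o["grip_width"],o["grip_force"])
E
python3 -c "from h import *;to([.5502,-.0732,.139])"
```

```text
time_s: 1.1
ee_pos: [0.414, 0.1256, 0.2275]
eef_rot: [3.142, 0.0, 2.853]
force: [1.3, 1.2, -0.2]
grip_width: 0.0939
grip_force: 0.0
time_s: 1.9
ee_pos: [0.5415, -0.0719, 0.2272]
eef_rot: [-3.141, -0.001, 2.65]
force: [-0.3, 0.7, -0.4]
grip_width: 0.0939
grip_force: 0.0
t 1.9 pos [ 0.5415 -0.0719  0.2272] rot [-3.1415e+00 -6.0000e-04  2.6502e+00] F [-0.27  0.69 -0.44] M [-0.024  0.034 -0.002] q [-0.2   0.29  1.53  0.    1.32 -1.28]
tool delta [-0.0083  0.0029  0.0882] y-axis deg 61.85 w,g 0.09387036241586616 0.0
```

Converted, 0.03 m is 0.1, 0.025 m is 0.0833.

```bash
echo '-0.0277,0.0097,0.0667,0,0,0 | 0,0,0.1,0,0,0 | 0,0,0.0833,0,0,0 | 0,0,0.044,0,0,0 | 0,0,0,0,0,0' > m.json && python3 -m crank m.json && echo '0,0,0,0,0,0 | 0,0,0,0,0,0 | 0,0,0,0,0,0 | 0,0,0,0,0,0 | 0,0,0,0,0,0 | 0,0,0,0,0,0 | 0,0,0,0,0,0 | 0,0,0,0,0,0' > m.json && python3 -m crank m.json 0.02 30
python3 -c "from h import *;to([.5502,-.0732,.139])"
```

```text
time_s: 2.4
ee_pos: [0.5498, -0.073, 0.1382]
eef_rot: [-3.141, -0.002, 2.649]
force: [-0.2, 0.2, 0.0]
grip_width: 0.094
grip_force: 0.0
time_s: 3.2
ee_pos: [0.5505, -0.0737, 0.1393]
eef_rot: [-3.142, 0.0, 2.647]
force: [-0.1, 0.2, 0.1]
grip_width: 0.0334
grip_force: 0.0
t 3.2 pos [ 0.5505 -0.0737  0.1393] rot [-3.1416  0.      2.6468] F [-0.09  0.16  0.14] M [-0.031  0.023  0.015] q [-0.2   0.4   1.6  -0.    1.14 -1.28]
tool delta [0.0005 0.0003 0.0003] y-axis deg 61.65 w,g 0.03337044080965913 0.0
```

Converted, -0.03 m is -0.1, -0.02 m is -0.0667.

```bash
echo '0,0,0,0,0,0 | 0,0,0,0,0,0 | 0,0,0,0,0,0' > m.json && python3 -m crank m.json && echo '0,0,-0.0333,0,0,0 | 0,0,-0.0667,0,0,0 | 0,0,-0.1,0,0,0 | 0,0,-0.1,0,0,0 | 0,0,-0.0667,0,0,0 | 0,0,0,0,0,0' > m.json && python3 -m crank m.json 
python3 - <<'E'
from h import *;to([.513,.0737,.28])
from station import eyes
import cv2
c=eyes.camera("scene")["pixels"];cv2.imwrite("pics/s2.png",cv2.resize(c[100:300,200:400],None,fx=3,fy=3,interpolation=cv2.INTER_CUBIC))
E
```

```text
time_s: 3.5
ee_pos: [0.5505, -0.0737, 0.1393]
eef_rot: [3.142, -0.0, 2.647]
force: [-0.1, 0.0, 0.3]
grip_width: 0.0298
grip_force: 30.0
time_s: 4.1
ee_pos: [0.5513, -0.0739, 0.2525]
eef_rot: [3.14, 0.005, 2.647]
force: [0.9, -0.2, -1.1]
grip_width: 0.0298
grip_force: 30.0
t 4.1 pos [ 0.5513 -0.0739  0.2525] rot [3.1401 0.0049 2.6468] F [ 0.87 -0.16 -1.11] M [-0.013 -0.016  0.025] q [-0.2   0.29  1.47 -0.    1.37 -1.28]
tool delta [ 0.1036  0.1117 -0.0278] y-axis deg 61.65 w,g 0.029801965821426673 29.968326687812805
```

View pics/s2.png

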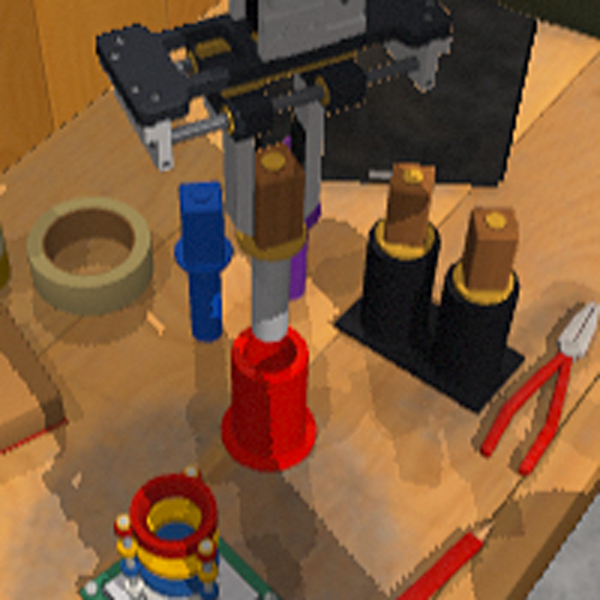

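The pin is lifted straight. The nose, at crop x of about 252–289 near y=300, looks 19–25 mm thick. I'll move it over the gauge and measure the thickness there.

Converted, 0.022 m is 0.0733, 0.01 m is 0.0333.

```bash
echo '0.0333,0.0333,-0.05,0,0,0 | 0.0667,0.0733,-0.05,0,0,0 | 0.0667,0.0733,0,0,0,0 | 0.0667,0.0733,0,0,0,0 | 0.0667,0.0733,0,0,0,0 | 0.0453,0.0457,0,0,0,0 | 0,0,0,0,0,0 | 0,0,0,0,0,0 | 0,0,0,0,0,0' > m.json && python3 -m crank m.json
python3 - <<'E'
from h import *
from station import eyes,ctrl
import cv2
P=[];F=[]
for i in range(4):
    c=eyes.camera("scene")["pixels"];o=ctrl.get_obs();P.append(o["ee_pos"]);F.append(o["force"])
print(np.mean(P,0),np.mean(F,0))
np.save("s3.npy",c)
cv2.imwrite("pics/s3.png",cv2.resize(c[160:310,200:330],None,fx=4,fy=4,interpolation=cv2.INTER_CUBIC))
to([.513,.0737,.28])
E
```

```text
time_s: 5.05
ee_pos: [0.5124, 0.0733, 0.2791]
eef_rot: [-3.141, -0.0, 2.646]
force: [0.6, 0.2, -0.3]
grip_width: 0.0301
grip_force: 30.0
[0.5124917  0.07315389 0.27912905] [ 0.1264488  -0.21031218 -1.90275641]
t 5.25 pos [0.5125 0.0732 0.2792] rot [-3.1414e+00 -2.0000e-04  2.6458e+00] F [-0.21 -0.01 -1.53] M [-0.007  0.023 -0.008] q [ 0.07  0.19  1.54 -0.    1.42 -1.  ]
tool delta [-0.0002  0.0006 -0.0008] y-axis deg 61.6 w,g 0.029883513687489056 29.96826857328415
```

View pics/s3.png

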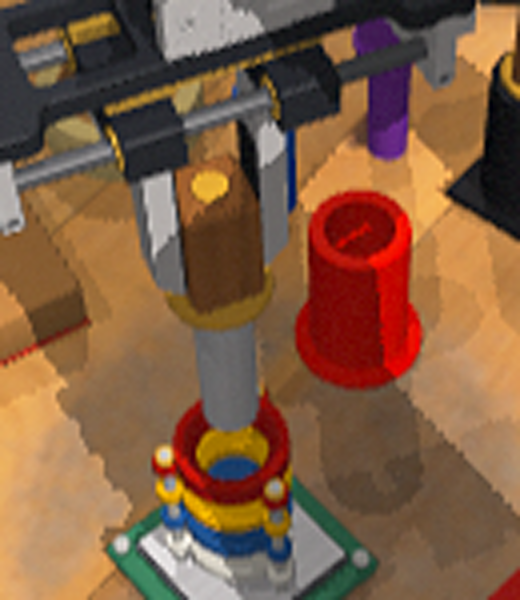

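The nose measures about 14 px, which is about 24 mm, so it's the 25 mm nose. It should pass yellow (28 mm) and stop on blue, nominally at z = 60 mm.

Converted, 0.02 m is 0.0667, 0.01 m is 0.0333.

```bash
echo '0,0,0.0667,0,0,0 | 0,0,0.05,0,0,0 | 0,0,0.0333,0,0,0 | 0,0,0.0167,0,0,0 | 0,0,0,0,0,0 | 0,0,0,0,0,0' > m.json && python3 -m crank m.json && echo '0,0,0.0067,0,0,0 | 0,0,0.0067,0,0,0 | 0,0,0.0033,0,0,0 | 0,0,0,0,0,0 | 0,0,0,0,0,0' > m.json && python3 -m crank m.json  && echo '0,0,0.0067,0,0,0 | 0,0,0.0067,0,0,0 | 0,0,0.0033,0,0,0 | 0,0,0,0,0,0 | 0,0,0,0,0,0' > m.json && python3 -m crank m.json
```

```text
time_s: 5.85
ee_pos: [0.5126, 0.0738, 0.2298]
eef_rot: [3.141, 0.001, 2.647]
force: [-0.7, -0.3, -0.6]
grip_width: 0.0294
grip_force: 30.0
time_s: 6.35
ee_pos: [0.5124, 0.0738, 0.2243]
eef_rot: [3.142, 0.0, 2.647]
force: [-1.0, -0.3, -1.6]
grip_width: 0.0292
grip_force: 30.0
time_s: 6.85
ee_pos: [0.5124, 0.0738, 0.2193]
eef_rot: [3.142, 0.0, 2.647]
force: [-0.5, -0.4, -1.9]
grip_width: 0.0296
grip_force: 30.0
```

Converted, 0.0015 m is 0.005.

```bash
for i in 1 2 3 ; do echo '0,0,0.005,0,0,0 | 0,0,0.005,0,0,0 | 0,0,0,0,0,0 | 0,0,0,0,0,0' > m.json && python3 -m crank m.json | egrep 'pos|force: \['; done; python3 -c "from h import *;to([.513,.0737,.28])"
```

```text
ee_pos: [0.5124, 0.0738, 0.2162]
force: [0.0, 0.3, -0.7]
ee_pos: [0.5124, 0.0738, 0.2132]
force: [0.1, -0.3, -1.1]
ee_pos: [0.5124, 0.0738, 0.2102]
force: [0.5, -0.3, -1.7]
t 8.05 pos [0.5124 0.0738 0.2102] rot [-3.1416 -0.      2.6468] F [ 0.46 -0.27 -1.7 ] M [-0.023 -0.012  0.046] q [ 0.07  0.24  1.63 -0.    1.26 -1.  ]
tool delta [-0.0006  0.0002 -0.0698] y-axis deg 61.65 w,g 0.02983867248811949 29.96825248003006
```

Converted, 0.001 m is 0.0033.

```bash
for i in 1 2 3 4; do echo '0,0,0.0033,0,0,0 | 0,0,0.0033,0,0,0 | 0,0,0,0,0,0 | 0,0,0,0,0,0' > m.json && python3 -m crank m.json | egrep 'pos|force: \['; done
```

```text
ee_pos: [0.5124, 0.0738, 0.2082]
force: [0.2, -0.4, -1.8]
ee_pos: [0.5124, 0.0738, 0.2062]
force: [0.6, 0.1, -1.1]
ee_pos: [0.5124, 0.0738, 0.2042]
force: [-0.3, 0.3, -1.9]
ee_pos: [0.5124, 0.0738, 0.2022]
force: [-0.1, 0.1, -2.4]
```

Yellow is passed without contact. Now I'll feel for blue.

Converted, 0.001 m is 0.0033.

```bash
for i in 1 2 3 4; do echo '0,0,0.0033,0,0,0 | 0,0,0.0033,0,0,0 | 0,0,0,0,0,0 | 0,0,0,0,0,0' > m.json && python3 -m crank m.json | egrep 'pos|force: \['; done
```

```text
ee_pos: [0.5124, 0.0738, 0.2002]
force: [-0.4, -0.1, -1.0]
ee_pos: [0.5124, 0.0738, 0.1982]
force: [0.0, -0.8, -1.2]
ee_pos: [0.5124, 0.0738, 0.1962]
force: [0.6, -0.7, -1.6]
ee_pos: [0.5125, 0.0738, 0.1944]
force: [-1.0, -0.1, 1.1]
```

Converted, -0.002 m is -0.0067.

```bash
echo '0,0,-0.0067,0,0,0 | 0,0,0,0,0,0' > m.json && python3 -m crank m.json | egrep 'pos|force: \['; for i in 1 2 3 4 5; do echo '0.0017,0,0,0,0,0 | 0,0,0,0,0,0' > m.json && python3 -m crank m.json | egrep 'pos|force: \['; done
```

```text
ee_pos: [0.5124, 0.0738, 0.1964]
force: [-0.4, -0.1, -2.2]
ee_pos: [0.512, 0.074, 0.1963]
force: [1.4, -1.2, -1.1]
ee_pos: [0.5118, 0.0741, 0.1963]
force: [3.9, -2.9, -2.4]
ee_pos: [0.5113, 0.0744, 0.1964]
force: [4.3, -3.5, -2.5]
ee_pos: [0.5109, 0.0747, 0.1964]
force: [4.5, -2.5, -0.7]
ee_pos: [0.5104, 0.0749, 0.1964]
force: [3.9, -2.5, -2.2]
```

Wall contact came after about 0.7 mm. Past that the pin started pivoting between the pads, so I'll go back and find the opposite wall.

Converted, -0.0015 m is -0.005.

```bash
echo '-0.005,0,0,0,0,0 | 0,0,0,0,0,0' > m.json && python3 -m crank m.json | egrep 'pos|force: \['; for i in 1 2 3 4 5 6 7; do echo '-0.0017,0,0,0,0,0 | 0,0,0,0,0,0' > m.json && python3 -m crank m.json | egrep 'pos|force: \['; done
```

```text
ee_pos: [0.5111, 0.0744, 0.196]
force: [-0.1, 0.2, -1.5]
ee_pos: [0.5117, 0.0741, 0.1961]
force: [0.2, -0.7, -0.4]
ee_pos: [0.5124, 0.0738, 0.1962]
force: [0.3, 0.3, -1.6]
ee_pos: [0.5128, 0.0735, 0.1962]
force: [-0.2, 0.3, -1.4]
ee_pos: [0.5133, 0.0733, 0.1962]
force: [-0.6, -0.4, -1.3]
ee_pos: [0.5136, 0.0731, 0.1962]
force: [-1.3, 1.1, -1.2]
ee_pos: [0.5139, 0.073, 0.1961]
force: [-3.3, 1.3, -0.4]
ee_pos: [0.5143, 0.0728, 0.1961]
force: [-3.8, 2.0, 0.7]
```

The total play is about 3 mm, which matches a 25 mm nose inside yellow's 28 mm bore. I'll push slightly further to straighten the pin, centre it, then lower onto blue.

Converted, -0.0005 m is -0.0017.

```bash
echo '-0.0017,0,0,0,0,0 | 0,0,0,0,0,0' > m.json && python3 -m crank m.json | egrep 'pos|force: \[';echo '0.0033,0,0,0,0,0 | 0.0033,0,0,0,0,0 | 0,0,0,0,0,0 | 0,0,0,0,0,0' > m.json && python3 -m crank m.json | egrep 'pos|force: \['; for i in 1 2 3; do echo '0,0,0.0033,0,0,0 | 0,0,0,0,0,0 | 0,0,0,0,0,0' > m.json && python3 -m crank m.json | egrep 'pos|force: \['; done
python3 - <<'E'
from h import *
from station import eyes
import cv2
c=eyes.camera("scene")["pixels"]
cv2.imwrite("pics/s4.png",cv2.resize(c[180:330,200:330],None,fx=4,fy=4,interpolation=cv2.INTER_CUBIC))
E
```

```text
ee_pos: [0.5147, 0.0726, 0.1961]
force: [-4.7, 3.3, -0.3]
ee_pos: [0.5134, 0.0732, 0.1963]
force: [0.2, 0.5, -1.5]
ee_pos: [0.5133, 0.0733, 0.1952]
force: [-0.7, -0.5, -1.8]
ee_pos: [0.5134, 0.0733, 0.1944]
force: [-0.5, -1.1, 2.1]
ee_pos: [0.5134, 0.0733, 0.1935]
force: [-1.8, -0.5, 5.4]
```

View pics/s4.png

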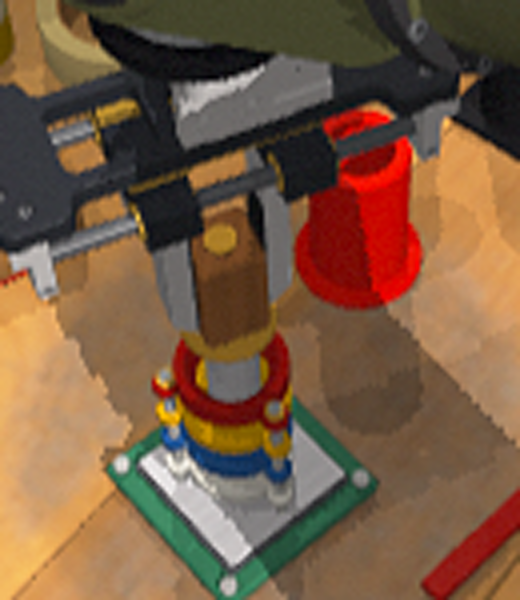

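The pin stands centred in red and yellow, with its flange well above the red ring. It is pressing on blue with about 7 N once its weight is counted. I'll add a little and hold.

Converted, 0.0004 m is 0.0013.

```bash
echo '0,0,0.0013,0,0,0 | 0,0,0,0,0,0 | 0,0,0,0,0,0 | 0,0,0,0,0,0 | 0,0,0,0,0,0' > m.json && python3 -m crank m.json | egrep 'pos|force: \['; echo '0,0,0,0,0,0 | 0,0,0,0,0,0 | 0,0,0,0,0,0 | 0,0,0,0,0,0 | 0,0,0,0,0,0 | 0,0,0,0,0,0 | 0,0,0,0,0,0 | 0,0,0,0,0,0 | 0,0,0,0,0,0 | 0,0,0,0,0,0' > m.json && python3 -m crank m.json | egrep 'pos|force: \['; echo '0,0,0,0,0,0 | 0,0,0,0,0,0 | 0,0,0,0,0,0 | 0,0,0,0,0,0 | 0,0,0,0,0,0' > m.json && python3 -m crank m.json | egrep 'pos|force: \['
```

```text
ee_pos: [0.5134, 0.0733, 0.1932]
force: [-0.2, -0.4, 5.9]
ee_pos: [0.5134, 0.0733, 0.1932]
force: [-1.6, 0.0, 5.6]
ee_pos: [0.5134, 0.0733, 0.1932]
force: [-1.3, 0.3, 5.5]
```

Converted, 0.0004 m is 0.0013.

```bash
echo '0,0,0.0013,0,0,0 | 0,0,0,0,0,0 | 0,0,0,0,0,0 | 0,0,0,0,0,0 | 0,0,0,0,0,0 | 0,0,0,0,0,0 | 0,0,0,0,0,0 | 0,0,0,0,0,0' > m.json && python3 -m crank m.json | egrep 'pos|force: \['; echo '0,0,0,0,0,0 | 0,0,0,0,0,0 | 0,0,0,0,0,0 | 0,0,0,0,0,0 | 0,0,0,0,0,0 | 0,0,0,0,0,0 | 0,0,0,0,0,0 | 0,0,0,0,0,0 | 0,0,0,0,0,0 | 0,0,0,0,0,0' > m.json && python3 -m crank m.json | egrep 'pos|force: \['; echo '0,0,-0.0017,0,0,0 | 0,0,-0.0017,0,0,0 | 0,0,0,0,0,0 | 0,0,0,0,0,0' > m.json && python3 -m crank m.json | egrep 'pos|force: \['; echo '0,0,0,0,0,0 | 0,0,0,0,0,0 | 0,0,0,0,0,0 | 0,0,0,0,0,0 | 0,0,0,0,0,0 | 0,0,0,0,0,0 | 0,0,0,0,0,0 | 0,0,0,0,0,0 | 0,0,0,0,0,0 | 0,0,0,0,0,0' > m.json && python3 -m crank m.json 0.09
```

```text
ee_pos: [0.5134, 0.0733, 0.1929]
force: [-1.5, -0.1, 6.7]
ee_pos: [0.5134, 0.0733, 0.1929]
force: [-0.7, -0.8, 7.5]
ee_pos: [0.5134, 0.0733, 0.1936]
force: [-1.3, -0.4, 4.9]
time_s: 20.8
ee_pos: [0.5133, 0.0733, 0.1935]
eef_rot: [3.142, 0.0, 2.647]
force: [-0.2, -0.6, 0.4]
grip_width: 0.0902
grip_force: 0.0
```

The grip is open and the force is back to zero. I'll retreat straight up and check.

Converted, -0.03 m is -0.1, -0.02 m is -0.0667.

```bash
echo '0,0,-0.0333,0,0,0 | 0,0,-0.0667,0,0,0 | 0,0,-0.1,0,0,0 | 0,0,-0.1,0,0,0 | 0,0,-0.0667,0,0,0 | 0,0,0,0,0,0 | 0,0,0,0,0,0' > m.json && python3 -m crank m.json 
python3 - <<'E'
from station import eyes
import cv2
a=eyes.camera("scene")["pixels"]
cv2.imwrite("pics/s5.png",cv2.resize(a[130:330,200:400],None,fx=3,fy=3,interpolation=cv2.INTER_CUBIC))
E
```

```text
time_s: 21.5
ee_pos: [0.5132, 0.0733, 0.3032]
eef_rot: [3.142, 0.0, 2.647]
force: [0.3, 0.1, -0.5]
grip_width: 0.0901
grip_force: 0.0
```

View pics/s5.png

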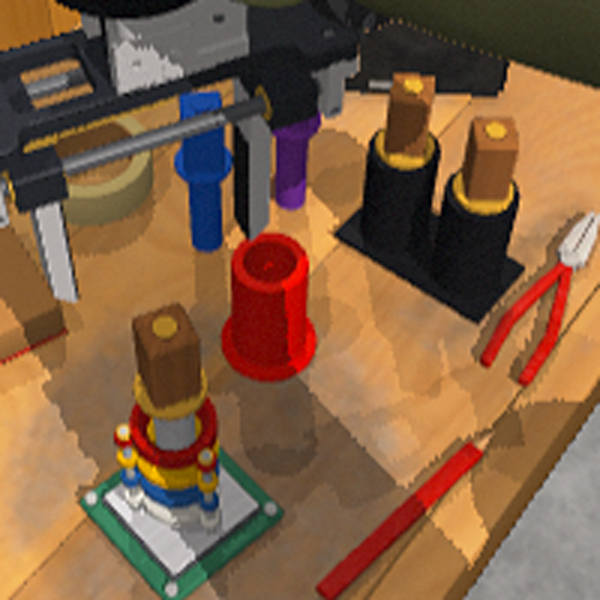

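The pin stands upright and free in the gauge, with its handle top at crop (165,326). The spare pins and look-alikes have not moved, and the gripper is clear.

```bash
python3 -c "
from h import *
print(onz('scene',(200+165/3,130+326/3),.2175))
from station import ctrl;print(ctrl.hand_in())"
```

```text
[0.5131213 0.0723145 0.2175   ]
the job is handed in; nothing more can be done
None
```

The pin from the red stand has a 25 mm nose. It went cleanly through red and yellow, stopped on the blue ring, was pressed there at about 8 N and released, and it stands free in the gauge; handed in at about 21.5 s, with the spare pins untouched.

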